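# Draw the rolling pin out from under the tool box's top tray

## Task

Get the rolling pin out of the baker's tool box: shift the tray that shuts it in right up against either end of the box, leave it hanging level on both rails with the teaspoon and peg in it, then tilt the pin and draw it out diagonally through the opening without moving the tray again. Finish while holding the pin still in the gripper, all of it at least a hand's breadth (8 cm) above the rails and touching nothing else, and leave the things standing around as they are.

Things in the scene. Friction and masses are not known exactly. Their poses are not given: they have to be found in the camera images.
- tool_box: Pale wooden tool box, open on top, fixed to the worktop, long along its y; origin: middle of its underside. Outside 174 (x) x 424 (y) mm, inside 150 x 400, walls 12, floor 6 mm thick. Long side walls (the rails) 86 mm high. Ribs on the floor, 4 mm high, 5 mm wide, at x = +-14.5 mm, keep the pin from rolling.
- scoop_a (a point): Middle of the top edge of the hand scoop in the box's +y end wall, 56 mm above the worktop. The scoop is 100 mm wide; the end wall's corners beside it are 86 mm high.
- scoop_b (a point): The same for the hand scoop in the box's -y end wall.
- tray: Darker loose wooden tray, 0.35 kg, body 143 (x) x 185 (y) x 31 mm high, hung between the rails with 3.5 mm play at each side by lips 5 mm thick (170 mm wide over them) that lie on the rails. Origin: middle of its underside, 60 mm above the worktop when hung. Travels along the box's y to +-107.5 mm from the box's middle, where it meets the end wall's corners.
- tray_handle (a point): Centre of the tray's handle: a bar along the tray's y, 14 mm thick (x), 100 mm long, 20 mm high. This point lies 52 mm above the tray's underside, so 112 mm above the worktop when the tray hangs on the rails.
- rolling_pin: Loose beech rolling pin without handles, about 0.17 kg, round, 330 mm long along its y: 32 mm thick over the middle 90 mm, tapering to 27 mm at 105 mm from the middle and 21 mm at the ends. Origin: its middle, on its axis. At the start it lies along the box, under the tray, on the box's floor between the ribs, axis 22 mm above the worktop.
- pin_end_a (a point): Centre of the rolling pin's end face at its +y end.
- pin_end_b (a point): Centre of the rolling pin's end face at its -y end.
- teaspoon: White teaspoon 133 x 27 x 10 mm lying in the tray; origin in the middle of its underside.
- blue_peg: Blue clothes peg 18 x 72 x 10 mm lying in the tray; origin in the middle of its underside.
- timer: Red and cream kitchen timer, 65 mm across, 52 mm high, standing to the left of the box; origin in the middle of its underside.
- glass: Clear drinking glass, 81 mm across, 92 mm high, standing behind the box; origin in the middle of its underside.
- fish_tin: Flat closed tin 63 x 105 x 25 mm lying to the left of the box; origin in the middle of its underside.
- matches: Match box 35 x 52 x 15 mm lying to the left of the box; origin in the middle of its underside.

How it is judged:
By the outcome, as a careful person would: the job done as asked, in the order asked, and still so for the second after the job is handed in, while the arm keeps its last pose, push and grip.
It also fails if it takes over 51 s, if anything falls off the work surface, if the arm or the gripper's body presses on something with over 40 N, if the wrist force passes 120 N, or if a joint passes its speed limit or range.

## Robot

A 6-joint arm with a two-finger parallel gripper is mounted at the origin on a cart in front of the work surface, level with it; the furniture and walls round the work are solid. World frame = base frame: x ahead of the robot, y to its left, z up, the work surface at z = 0. Lengths are in m, angles in rad, forces in N, time in s.
With the tool pointing down it reaches from about 0.35 to 0.725 m from the base axis. Payload 6 kg.
Tool frame: the origin (TCP) lies where the fingers leave the gripper's body, on its centre line; the fingertips stand 73 mm ahead of it and the grasp point (between the pads) lies 54 mm ahead of it (robot.pinch_z is the z of the grasp point in the tool frame, in m); z points along the fingers, y is the line along which they close (so a half turn about z gives the same grasp; the last joint's range is limited). The gripper opens to 85 mm and grips with 20 to 120 N. Pads are 22 mm wide; open, the fingers measure 114 mm over their backs; the gripper's body (76 mm by 85 mm) begins 54 mm behind the grasp point. The pads swing forward as they close: fully open they stand 13 mm farther back than shut.
Start: joints at [-0.879, 0.04, 0.085, 0, -1.615, -0.334], TCP at [0.21, -0.562, 0.304] pointing down, gripper open.
Joint ranges: [-2.56, 2.56], [-1.29, 2.01], [-1.08, 1.49], [-3.29, 1.98], [-2.81, -0.18], [-2.99, 2.99]. Speed limits (rad/s): [2.57, 2.57, 3.01, 3.14, 3.14, 3.14].

## Interface

Orientations are given as a unit quaternion [x, y, z, w].
In Python, from cell import robot gives the robot as it stands.
- The arm moves only by the tool move_arm, never from a script. Its argument "deltas" is a list of rows, each an object of numbers: "x", "y", "z": the shift along the tool's x, y, z in m; "twist": the turn about the tool's z in rad. A call has 1 to 20 rows; each row is the pose to reach, as a shift and turn from the pose commanded when the call began, along the tool's axes at that moment; what a row does not reach only later rows make up. A row lasts 1/12 s, in which the tool goes at most 41.7 mm and 7.16 degrees, less where a joint would pass 70% of its speed; a pose out of reach is approached as far as the arm can. A call with a gripper value outside its range is refused whole. "claw" is the gripper command: -1 is shut, 1 is fully open, values between are in proportion, set as the call begins (left out, the last holds). The fingers move at their own pace and stop on an object; "force" is the grip in N (left out, the last holds). Time passes only in rows, so rows that repeat a pose let the fingers close. It gives the time, the measured TCP pose, the force, the opening and the grip force at its end, in the units of the state.
- robot.state(): the state, without advancing time (a new reading comes with each control period).
- robot.capture(name): name is "side" or "top"; returns a dict with "img" (400x640x3 uint8, red, green, blue), "intrinsics" (3x3 intrinsics, pixels), "k1" (the pictures are not rectified: a ray, as slopes to the right and down, at radius r is drawn at 1 + k1 r^2 times it, then the intrinsics apply), "position" and "orientation" of the camera in the world. Camera axes: x right, y up, looking along -z (the intrinsics and any distortion apply to the point x, -y, -z); pixel columns grow to the right and rows downward; lengths in m; the calibration is good to about 2 mm. A picture is of the moment at which its call begins. There is no depth.
- robot.close_job(): hands the job in; it is judged then, once.
The state is a dict: "clock": time; "qpos": joint angles; "joint_velocities": joint speeds; "effort": joint torques, N m; "ee_pos": TCP position; "tcp_rot": TCP orientation; "force": force on the tool from outside, world axes, zero at the start; "moment": the same for the moment, N m; "gripper_width": finger opening in m; "grip_force": force on a finger pad.
Only numpy, scipy, OpenCV 4.12 (cv2) and the standard library are available. Lean on these libraries where they do the work, as an engineer would, in place of code of your own. Each camera call takes 0.05 s, during which the arm holds its last target. There are 200 camera calls.

## Working session

There is one attempt and no reset: what is moved stays moved. The work goes in short steps, Python scripts to look and compute and a tool call to move; the robot and the scene stay as the last step left them, time stands still between calls to the robot, and variables do not carry over. Pictures are saved under pics/ and viewed, at most 10 in all, crops included, and the job is handed in when it is done.

Besides the shell and the picture viewer there is one more tool, called after "Call:" as name(argument=value, ...) on one line, values as JSON. move_arm: Moves the arm, as the interface text tells. Its arguments: {"type":"object","properties":{"deltas":{"type":"array"},"claw":{"type":"number"},"force":{"type":"number"}},"required":["deltas"]}

```bash
mkdir -p pics; cat > h.py <<'E'
import numpy as np, cv2
from scipy.spatial.transform import Rotation as R
from cell import robot
def cap(n,f=None):
    c=robot.capture(n)
    if f: cv2.imwrite('pics/'+f,c['img'][:,:,::-1])
    return c
def ray(c,u,v):
    K=np.array(c['intrinsics']);k=c['k1']
    a=np.array([(u-K[0,2])/K[0,0],(v-K[1,2])/K[1,1]]);s=a.copy()
    for _ in range(30): s=a/(1+k*(s@s))
    d=R.from_quat(c['orientation']).apply([s[0],-s[1],-1]);return np.array(c['position']),d
def plane(c,u,v,z):
    p,d=ray(c,u,v);return p+d*(z-p[2])/d[2]
def proj(c,P):
    K=np.array(c['intrinsics']);q=R.from_quat(c['orientation']).inv().apply(np.array(P)-c['position'])
    s=np.array([q[0]/-q[2],-q[1]/-q[2]]);s=s*(1+c['k1']*(s@s));return K[0,0]*s[0]+K[0,2],K[1,1]*s[1]+K[1,2]
E
python3 - <<'E'
from h import *
for n in('top','side'):
    c=cap(n,n+'0.png');print(n,c['position'],R.from_quat(c['orientation']).as_matrix().round(3).tolist(),c['intrinsics'],c['k1'])
print(robot.state())
E
```

```text
top [0.51376909 0.09347594 1.13428354] [[0.018, 0.996, -0.092], [-1.0, 0.018, 0.004], [0.006, 0.092, 0.996]] [[362.31165266   0.         324.88366785]
 [  0.         362.31165266 197.05517518]
 [  0.           0.           1.        ]] -0.03194396522701367
side [ 0.10479444 -1.28034501  1.11633949] [[0.942, 0.208, -0.264], [-0.336, 0.539, -0.772], [-0.018, 0.816, 0.578]] [[490.50792411   0.         322.65727313]
 [  0.         490.50792411 200.59582896]
 [  0.           0.           1.        ]] -0.14561981914193736
{'clock': 0.1, 'qpos': array([-8.79282005e-01,  4.07685254e-02,  8.38667663e-02, -3.77574225e-04,
       -1.61548045e+00, -3.33691678e-01]), 'joint_velocities': array([ 4.50668260e-04, -9.26926194e-04,  1.86486631e-03,  1.52659282e-03,
        2.55989473e-05, -4.42783438e-04]), 'effort': array([-5.05386022e-03, -3.69347692e+01,  3.48279190e+01,  6.95181727e+00,
       -4.63299875e-03,  1.80722066e-05]), 'ee_pos': array([ 0.21014165, -0.56180378,  0.30295097]), 'tcp_rot': array([-1.77966471e-01,  9.84036214e-01,  7.83524118e-04, -2.24530781e-04]), 'force': array([ 0.0684006 , -0.61154745, -0.203643  ]), 'moment': array([ 0.0258018 , -0.01933482, -0.0446645 ]), 'grip_force': 0.0, 'gripper_width': 0.08496371051453167}
```

View pics/top0.png

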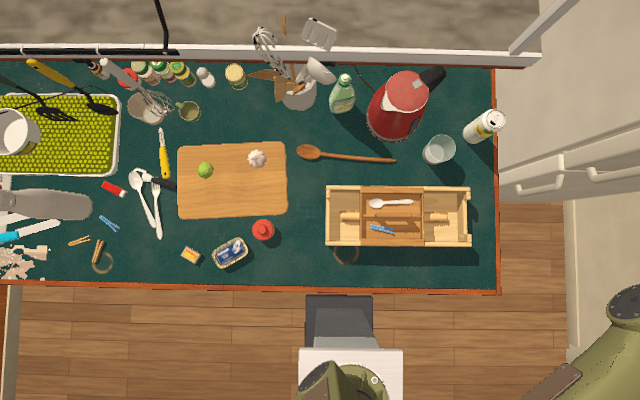

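View pics/side0.png

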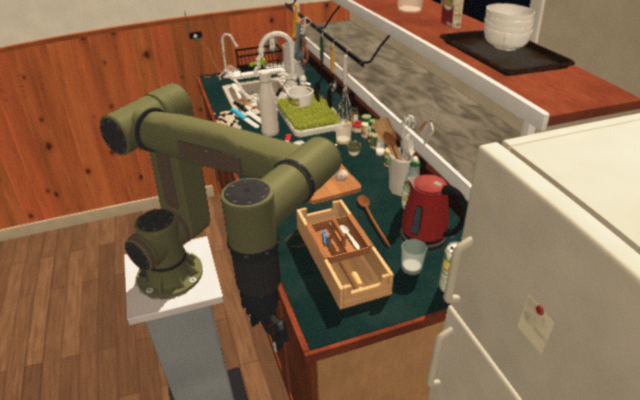

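```bash
python3 - <<'E'
from h import *
im=cv2.imread('pics/top0.png')
cv2.imwrite('pics/top0c.png',cv2.resize(im[170:260,310:490],None,fx=4.4,fy=4.4,interpolation=cv2.INTER_CUBIC))
E
```

```text
(no output)
```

View pics/top0c.png

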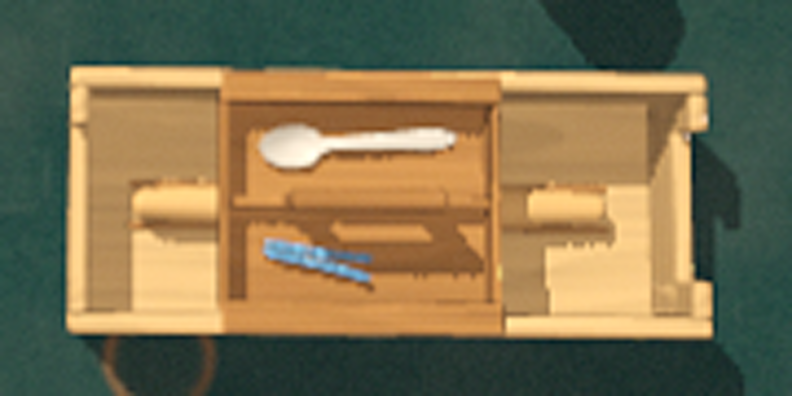

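```bash
cat >> h.py <<'E'
def cr(c,x,y,z): return plane(c,310+x/4.4-.4,170+y/4.4-.4,z)
E
python3 - <<'E'
from h import *
c=cap('top')
C=[cr(c,*p,.086)[:2] for p in[(70,67),(706,74),(712,336),(66,330)]]
print(np.round(C,4));m=np.mean(C,0)
d=(C[0]+C[3]-C[1]-C[2])/2;print('ctr',m,'L',np.linalg.norm(d),'yaw of y axis',np.degrees(np.arctan2(-d[0],d[1])))
print('W',np.linalg.norm(C[0]-C[3]),np.linalg.norm(C[1]-C[2]))
for n,p,z in[('trayL',(220,200),.091),('trayR',(502,200),.091),('h1',(287,190),.122),('h2',(449,190),.122),('hlow',(448,207),.122),('pinA',(132,203),.022),('pinB',(606,206),.022),('spoon',(358,143),.07),('peg',(318,258),.07)]:
    print(n,cr(c,*p,z).round(4))
ct=lambda h:0
for n,P in[('box',(*m,.086))]: print(proj(c,P))
im=c['img']; hsv=cv2.cvtColor(im,cv2.COLOR_RGB2HSV)
E
```

```text
[[ 0.6466  0.0877]
 [ 0.6499 -0.3367]
 [ 0.4764 -0.3375]
 [ 0.4737  0.0873]]
ctr [ 0.56163484 -0.12478057] L 0.4246459140265325 yaw of y axis 0.40185026326448103
W 0.17296916889304034 0.1735045446101549
trayL [ 0.5601 -0.012   0.091 ]
trayR [ 0.5633 -0.1975  0.091 ]
h1 [ 0.5658 -0.0515  0.122 ]
h2 [ 0.5676 -0.1549  0.122 ]
hlow [ 0.5568 -0.1543  0.122 ]
pinA [0.56   0.0425 0.022 ]
pinB [ 0.5636 -0.2902  0.022 ]
spoon [ 0.6009 -0.1065  0.07  ]
peg [ 0.5235 -0.0798  0.07  ]
(np.float64(398.27202029673174), np.float64(215.26474567051824))
```

The top view gives a clear reading. The box centre is about (0.562, -0.125), yaw is about 0.4°, the tray sits about 20 mm toward +y, and the pin is centred near y = -0.124. I'll slide the tray to the -y end, which keeps the drawing-out side within reach.

```bash
cat >> h.py <<'E'
def go(x,y,z,yaw):  # yaw: wanted angle (deg) of tool y in world
    s=robot.state();r=R.from_quat(s['tcp_rot']);d=r.inv().apply(np.array([x,y,z])-s['ee_pos'])
    ty=r.apply([0,1,0]);a=np.degrees(np.arctan2(ty[1],ty[0]));t=(a-yaw+180)%360-180
    print('delta',d.round(4),'twist',np.radians(t).round(4),'| pos',s['ee_pos'].round(4),'clk',round(s['clock'],2),'F',s['force'].round(2))
E
python3 -c "
from h import *
go(.5615,-.105,.22,180.4)"
```

```text
delta [-0.4891  0.3047  0.0835] twist -1.2199 | pos [ 0.2102 -0.5618  0.3031] clk 0.15 F [ 0.25  0.47 -0.5 ]
```

Call:
move_arm(deltas=[{"x": -0.489,"y": 0.3047,"z": 0.02,"twist": -1.22},{"x": -0.489,"y": 0.3047,"z": 0.02,"twist": -1.22},{"x": -0.489,"y": 0.3047,"z": 0.02,"twist": -1.22},{"x": -0.489,"y": 0.3047,"z": 0.02,"twist": -1.22},{"x": -0.489,"y": 0.3047,"z": 0.02,"twist": -1.22},{"x": -0.489,"y": 0.3047,"z": 0.02,"twist": -1.22},{"x": -0.489,"y": 0.3047,"z": 0.02,"twist": -1.22},{"x": -0.489,"y": 0.3047,"z": 0.02,"twist": -1.22},{"x": -0.489,"y": 0.3047,"z": 0.02,"twist": -1.22},{"x": -0.489,"y": 0.3047,"z": 0.02,"twist": -1.22},{"x": -0.489,"y": 0.3047,"z": 0.02,"twist": -1.22},{"x": -0.489,"y": 0.3047,"z": 0.02,"twist": -1.22},{"x": -0.489,"y": 0.3047,"z": 0.02,"twist": -1.22},{"x": -0.489,"y": 0.3047,"z": 0.02,"twist": -1.22},{"x": -0.489,"y": 0.3047,"z": 0.08,"twist": -1.22},{"x": -0.489,"y": 0.3047,"z": 0.08,"twist": -1.22},{"x": -0.489,"y": 0.3047,"z": 0.08,"twist": -1.22},{"x": -0.489,"y": 0.3047,"z": 0.08,"twist": -1.22}], claw=0.2, force=20)

```text
clock: 1.65
ee_pos: [0.5611, -0.1055, 0.2232]
tcp_rot: [0.71, -0.705, -0.001, 0.001]
force: [0.1, -0.4, 1.6]
gripper_width: 0.0512
grip_force: 0.0
```

```bash
python3 -c "
from h import *
go(.5615,-.105,.166,180.4)"
```

```text
delta [-0.0005 -0.0006  0.0572] twist 0.0002 | pos [ 0.5611 -0.1055  0.2232] clk 1.65 F [ 0.06 -0.39  1.58]
```

Call:
move_arm(deltas=[{"z": 0.03},{"z": 0.045},{"z": 0.057},{"z": 0.057},{"z": 0.057}])

```text
$.deltas[0]: bad value
```

Call:
move_arm(deltas=[{"z": 0},{"z": 0},{"z": 0},{"z": 0},{"z": 0},{"z": 0}], claw=-1, force=20)

```text
$.deltas[0]: bad value
```

```bash
python3 -c "
from h import *
go(.5605,-.2325,.166,180.4);print(robot.state()['moment'],robot.state()['gripper_width'])
c=cap('top','t1.png')
im=cv2.imread('pics/t1.png')[160:260,300:490];cv2.imwrite('pics/t1.png',cv2.resize(im,None,fx=4,fy=4))"
```

```text
delta [0.127  0.0013 0.0573] twist 0.0002 | pos [ 0.5611 -0.1055  0.2232] clk 1.65 F [ 0.06 -0.39  1.58]
[-0.01699895 -0.01486249 -0.01750343] 0.051196815021497165
```

View pics/t1.png

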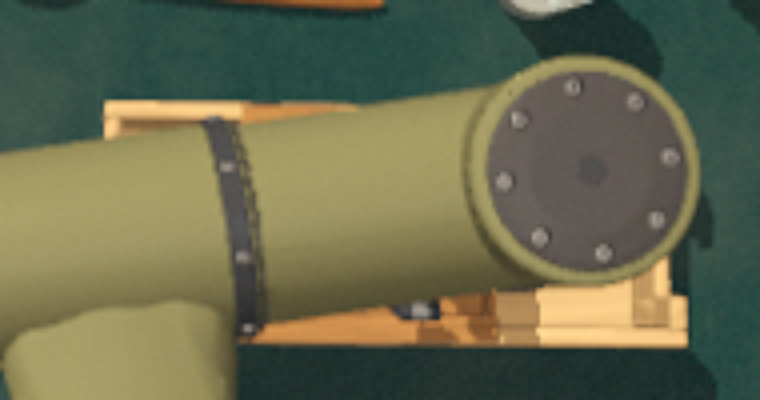

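The arm hides the box in the top view, and only the lower rail (rows 330–345) and part of the −y end show. Rows also need all four keys, so I'm resending the moves.

Call:
move_arm(deltas=[{"x": 0,"y": 0,"z": 0.03,"twist": 0},{"x": 0,"y": 0,"z": 0.045,"twist": 0},{"x": 0,"y": 0,"z": 0.057,"twist": 0},{"x": 0,"y": 0,"z": 0.057,"twist": 0},{"x": 0,"y": 0,"z": 0.057,"twist": 0},{"x": 0,"y": 0,"z": 0.057,"twist": 0}])

```text
clock: 2.2
ee_pos: [0.5623, -0.1056, 0.1692]
tcp_rot: [0.71, -0.705, 0.001, -0.001]
force: [0.5, -0.3, 0.3]
gripper_width: 0.0508
grip_force: 0.0
```

Call:
move_arm(deltas=[{"x": 0,"y": 0,"z": 0,"twist": 0},{"x": 0,"y": 0,"z": 0,"twist": 0},{"x": 0,"y": 0,"z": 0,"twist": 0},{"x": 0,"y": 0,"z": 0,"twist": 0},{"x": 0,"y": 0,"z": 0,"twist": 0},{"x": 0,"y": 0,"z": 0,"twist": 0}], claw=-1, force=20)

```text
clock: 2.7
ee_pos: [0.5615, -0.1054, 0.1678]
tcp_rot: [0.71, -0.705, 0.0, -0.0]
force: [-3.3, 1.2, 6.6]
gripper_width: 0.0138
grip_force: 22.7
```

```bash
python3 -c "
from h import *
go(.5605,-.2325,.166,180.4);print(robot.state()['moment'],robot.state()['gripper_width'])
c=cap('side','s1.png')
im=cv2.imread('pics/s1.png')[180:320,270:440];cv2.imwrite('pics/s1.png',cv2.resize(im,None,fx=4,fy=4))"
```

```text
delta [0.1271 0.0019 0.0018] twist 0.0002 | pos [ 0.5615 -0.1054  0.1678] clk 2.7 F [-3.29  1.19  6.61]
[ 0.36396735  1.18062298 -0.01324672] 0.013838044163981218
```

View pics/s1.png

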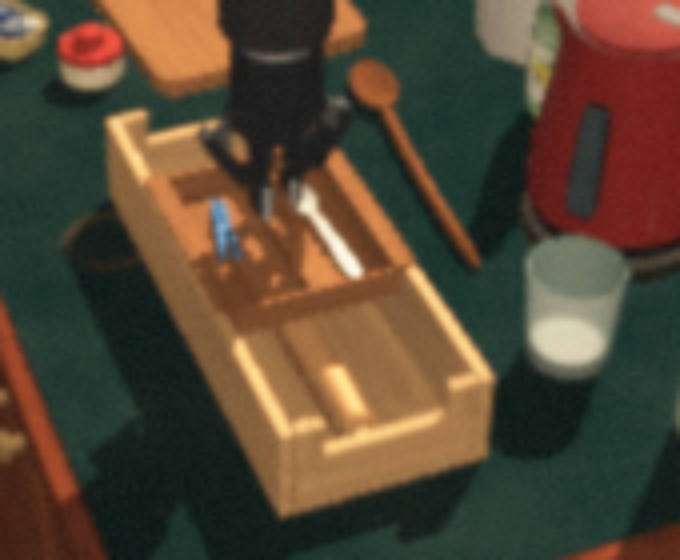

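Call:
move_arm(deltas=[{"x": 0.004,"y": 0,"z": 0,"twist": 0},{"x": 0.012,"y": 0,"z": 0,"twist": 0},{"x": 0.022,"y": 0,"z": 0,"twist": 0},{"x": 0.032,"y": 0,"z": 0,"twist": 0},{"x": 0.042,"y": 0,"z": 0,"twist": 0},{"x": 0.052,"y": 0,"z": 0,"twist": 0},{"x": 0.062,"y": 0,"z": 0,"twist": 0},{"x": 0.072,"y": 0,"z": 0,"twist": 0},{"x": 0.082,"y": 0,"z": 0,"twist": 0},{"x": 0.092,"y": 0,"z": 0,"twist": 0},{"x": 0.1,"y": 0,"z": 0,"twist": 0},{"x": 0.107,"y": 0,"z": 0,"twist": 0},{"x": 0.112,"y": 0,"z": 0,"twist": 0},{"x": 0.116,"y": 0,"z": 0,"twist": 0},{"x": 0.118,"y": 0,"z": 0,"twist": 0},{"x": 0.118,"y": 0,"z": 0,"twist": 0},{"x": 0.118,"y": 0,"z": 0,"twist": 0}])

```text
clock: 4.17
ee_pos: [0.5631, -0.223, 0.1678]
tcp_rot: [0.71, -0.704, 0.001, -0.001]
force: [1.6, 3.5, 4.0]
gripper_width: 0.0135
grip_force: 22.7
```

Call:
move_arm(deltas=[{"x": 0.002,"y": 0,"z": 0,"twist": 0},{"x": 0.004,"y": 0,"z": 0,"twist": 0},{"x": 0.006,"y": 0,"z": 0,"twist": 0},{"x": 0.006,"y": 0,"z": 0,"twist": 0},{"x": 0.006,"y": 0,"z": 0,"twist": 0}])

```text
clock: 4.58
ee_pos: [0.5631, -0.2287, 0.1678]
tcp_rot: [0.71, -0.704, 0.001, -0.001]
force: [0.7, 5.6, 5.7]
gripper_width: 0.0139
grip_force: 22.8
```

Call:
move_arm(deltas=[{"x": 0.001,"y": 0,"z": 0,"twist": 0},{"x": 0.002,"y": 0,"z": 0,"twist": 0},{"x": 0.003,"y": 0,"z": 0,"twist": 0},{"x": 0.003,"y": 0,"z": 0,"twist": 0}])

```text
clock: 4.92
ee_pos: [0.5631, -0.2315, 0.1678]
tcp_rot: [0.71, -0.704, 0.0, -0.001]
force: [0.8, 6.2, 6.2]
gripper_width: 0.0137
grip_force: 22.8
```

Call:
move_arm(deltas=[{"x": 0.001,"y": 0,"z": 0,"twist": 0},{"x": 0.002,"y": 0,"z": 0,"twist": 0},{"x": 0.002,"y": 0,"z": 0,"twist": 0},{"x": 0.002,"y": 0,"z": 0,"twist": 0}])

```text
clock: 5.25
ee_pos: [0.5631, -0.2331, 0.1678]
tcp_rot: [0.71, -0.704, 0.0, -0.001]
force: [0.0, 7.7, 7.1]
gripper_width: 0.0137
grip_force: 22.9
```

Call:
move_arm(deltas=[{"x": 0.001,"y": 0,"z": 0,"twist": 0},{"x": 0.002,"y": 0,"z": 0,"twist": 0},{"x": 0.002,"y": 0,"z": 0,"twist": 0},{"x": 0.002,"y": 0,"z": 0,"twist": 0}])

```text
clock: 5.58
ee_pos: [0.5633, -0.2334, 0.1678]
tcp_rot: [0.71, -0.704, -0.001, -0.002]
force: [-1.5, 15.9, 9.7]
gripper_width: 0.0137
grip_force: 23.3
```

```bash
python3 -c "
from h import *
go(.5605,-.2325,.166,180.4);print(robot.state()['moment'],robot.state()['gripper_width'])
c=cap('side','s2.png')
im=cv2.imread('pics/s2.png')[180:320,270:440];cv2.imwrite('pics/s2.png',cv2.resize(im,None,fx=4,fy=4))"
```

```text
delta [-0.0009  0.0028  0.0018] twist 0.0021 | pos [ 0.5633 -0.2334  0.1678] clk 5.58 F [-1.52 15.92  9.69]
[ 5.14347862  0.74131502 -0.10021611] 0.013658897690086349
```

View pics/s2.png

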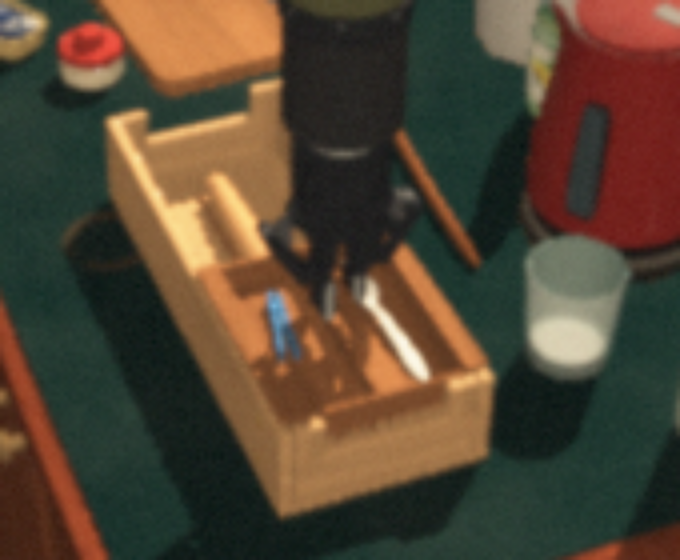

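The tray is against the −y end: the force jumped from 7.7 to 16 N with only 0.3 mm of motion. The image shows it level, with the spoon and peg in it and the pin exposed at the +y side. I'll release and lift.

Call:
move_arm(deltas=[{"x": 0,"y": 0,"z": 0,"twist": 0},{"x": 0,"y": 0,"z": 0,"twist": 0},{"x": 0,"y": 0,"z": 0,"twist": 0},{"x": 0,"y": 0,"z": 0,"twist": 0},{"x": 0,"y": 0,"z": -0.02,"twist": 0},{"x": 0,"y": 0,"z": -0.05,"twist": 0},{"x": 0,"y": 0,"z": -0.09,"twist": 0},{"x": 0,"y": 0,"z": -0.09,"twist": 0},{"x": 0,"y": 0,"z": -0.09,"twist": 0}], claw=0.2)

```text
clock: 6.38
ee_pos: [0.5631, -0.237, 0.26]
tcp_rot: [0.709, -0.705, 0.002, -0.001]
force: [-0.8, -0.3, -1.1]
gripper_width: 0.0514
grip_force: 0.0
```

```bash
python3 -c "
from h import *
go(.560,-.015,.22,180.4)
go(.560,-.015,.095,180.4)"
```

```text
delta [-0.2221  0.0019  0.0397] twist -0.0006 | pos [ 0.5631 -0.237   0.26  ] clk 6.38 F [-0.78 -0.27 -1.06]
delta [-0.2223  0.0025  0.1647] twist -0.0006 | pos [ 0.5631 -0.237   0.26  ] clk 6.38 F [-0.78 -0.27 -1.06]
```

Call:
move_arm(deltas=[{"x": -0.04,"y": 0.0022,"z": 0,"twist": 0},{"x": -0.08,"y": 0.0022,"z": 0,"twist": 0},{"x": -0.12,"y": 0.0022,"z": 0,"twist": 0},{"x": -0.16,"y": 0.0022,"z": 0,"twist": 0},{"x": -0.2,"y": 0.0022,"z": 0.02,"twist": 0},{"x": -0.222,"y": 0.0022,"z": 0.05,"twist": 0},{"x": -0.222,"y": 0.0022,"z": 0.09,"twist": 0},{"x": -0.222,"y": 0.0022,"z": 0.12,"twist": 0},{"x": -0.222,"y": 0.0022,"z": 0.14,"twist": 0},{"x": -0.222,"y": 0.0022,"z": 0.155,"twist": 0},{"x": -0.222,"y": 0.0022,"z": 0.16,"twist": 0},{"x": -0.222,"y": 0.0022,"z": 0.16,"twist": 0},{"x": -0.222,"y": 0.0022,"z": 0.16,"twist": 0}])

```text
clock: 7.47
ee_pos: [0.5587, -0.0146, 0.0972]
tcp_rot: [0.71, -0.705, 0.0, 0.0]
force: [0.4, 0.0, 1.0]
gripper_width: 0.0511
grip_force: 0.0
```

```bash
python3 -c "
from h import *
go(.5608,-.015,.083,180.4)
c=cap('side','s3.png')
im=cv2.imread('pics/s3.png')[180:320,270:440];cv2.imwrite('pics/s3.png',cv2.resize(im,None,fx=4,fy=4))"
```

```text
delta [ 0.0004 -0.0021  0.0142] twist -0.0001 | pos [ 0.5587 -0.0146  0.0972] clk 7.47 F [0.44 0.01 1.01]
```

View pics/s3.png

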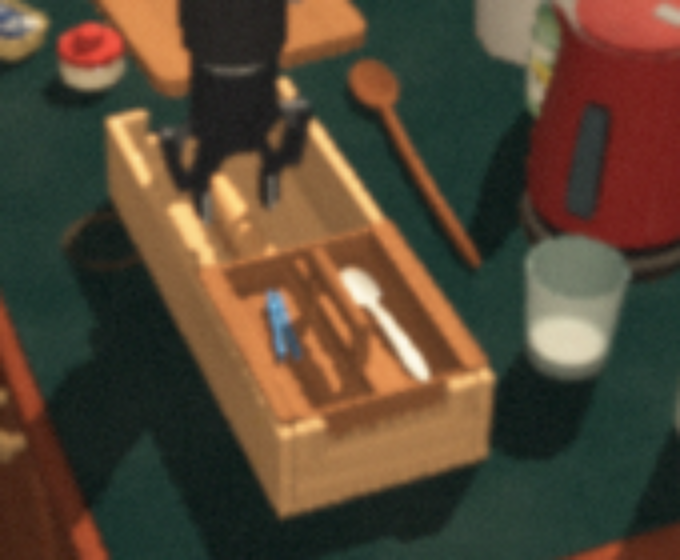

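The tray sits flush at the −y end (crop ~(330,415)), and the fingers straddle the pin (tips at ~(207,210) and (268,195)). I'll lower and grip.

Call:
move_arm(deltas=[{"x": 0,"y": -0.002,"z": 0.006,"twist": 0},{"x": 0,"y": -0.002,"z": 0.012,"twist": 0},{"x": 0,"y": -0.002,"z": 0.0135,"twist": 0},{"x": 0,"y": -0.002,"z": 0.0135,"twist": 0},{"x": 0,"y": -0.002,"z": 0.0135,"twist": 0}])

```text
clock: 7.93
ee_pos: [0.5606, -0.0144, 0.0833]
tcp_rot: [0.71, -0.705, -0.0, 0.0]
force: [-0.1, 0.3, 0.4]
gripper_width: 0.0514
grip_force: 0.0
```

Call:
move_arm(deltas=[{"x": 0,"y": 0,"z": 0,"twist": 0},{"x": 0,"y": 0,"z": 0,"twist": 0},{"x": 0,"y": 0,"z": 0,"twist": 0},{"x": 0,"y": 0,"z": 0,"twist": 0},{"x": 0,"y": 0,"z": 0,"twist": 0}], claw=-1, force=20)

```text
clock: 8.35
ee_pos: [0.5607, -0.0143, 0.0836]
tcp_rot: [0.71, -0.705, 0.0, -0.0]
force: [0.3, 0.1, -0.5]
gripper_width: 0.0258
grip_force: 19.8
```

Call:
move_arm(deltas=[{"x": 0,"y": 0,"z": -0.004,"twist": 0},{"x": 0,"y": 0,"z": -0.008,"twist": 0},{"x": 0,"y": 0,"z": -0.012,"twist": 0},{"x": 0,"y": 0,"z": -0.016,"twist": 0},{"x": 0,"y": 0,"z": -0.016,"twist": 0},{"x": 0,"y": 0,"z": -0.016,"twist": 0}])

```text
clock: 8.85
ee_pos: [0.5607, -0.0142, 0.0996]
tcp_rot: [0.71, -0.705, -0.0, -0.0]
force: [0.7, 0.8, -1.6]
gripper_width: 0.0259
grip_force: 19.9
```

```bash
python3 -c "
from h import *
go(.5608,-.015,.083,180.4)
print(robot.state()['moment'])
c=cap('side','s4f.png')
for z0,zb in((.038,.038),(.044,.0165)):
  for p in[(.5598,.042,z0),(.5608,-.014,.038),(.5618,-.135,zb+(.038-zb)*.56)]: print(np.array(proj(c,p)).round(1),((np.array(proj(c,p))-[290,190])*8).round())
im=cv2.imread('pics/s4f.png')[190:260,290:380];cv2.imwrite('pics/s4.png',cv2.resize(im,None,fx=8,fy=8,interpolation=cv2.INTER_CUBIC))"
```

```text
delta [ 0.0008 -0.0001  0.0166] twist -0.0001 | pos [ 0.5607 -0.0142  0.0996] clk 8.85 F [ 0.65  0.83 -1.57]
[ 0.14050231 -0.00821887 -0.01015899]
[323.7 220.7] [270. 246.]
[329.4 229.8] [315. 318.]
[342.2 250.9] [418. 488.]
[323.7 219.4] [269. 235.]
[329.4 229.8] [315. 318.]
[342.2 253.1] [418. 505.]
```

View pics/s4.png

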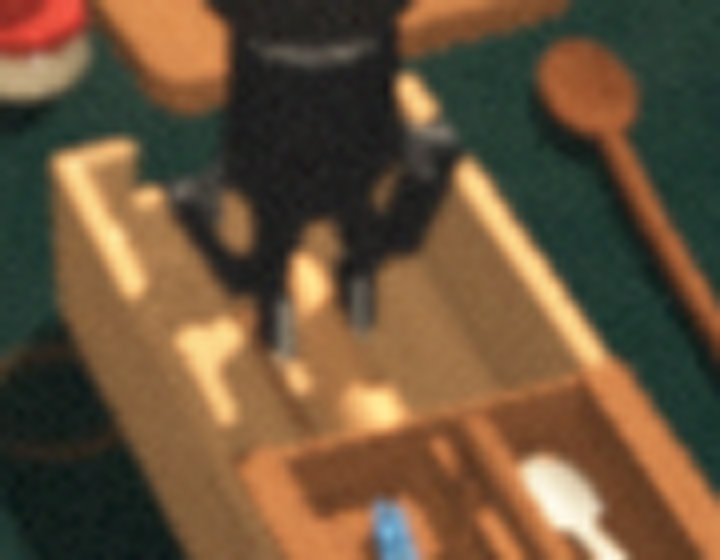

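```bash
cat >> h.py <<'E'
def fm(n=6):
    F=[];M=[]
    for _ in range(n):
        cap('top');s=robot.state();F.append(s['force']);M.append(s['moment'])
    print('F',np.mean(F,0).round(2),'M',np.mean(M,0).round(3),'sd',np.std(M,0).round(3),'pos',s['ee_pos'].round(4),'w',s['gripper_width'])
E
python3 -c "
from h import *
fm()"
```

```text
F [ 0.25  0.17 -1.34] M [0.195 0.    0.01 ] sd [0.038 0.025 0.033] pos [ 0.5605 -0.0143  0.0992] w 0.025921523324044432
```

Call:
move_arm(deltas=[{"x": 0,"y": 0,"z": 0.002,"twist": 0},{"x": 0,"y": 0,"z": 0.004,"twist": 0},{"x": 0,"y": 0,"z": 0.004,"twist": 0},{"x": 0,"y": 0,"z": 0.004,"twist": 0}])

```text
clock: 9.53
ee_pos: [0.5605, -0.0144, 0.0951]
tcp_rot: [0.71, -0.705, -0.0, 0.0]
force: [-0.2, -0.6, -1.8]
gripper_width: 0.026
grip_force: 19.8
```

```bash
python3 -c "
from h import *
fm()"
```

```text
F [ 0.26  0.41 -1.48] M [ 0.066 -0.001  0.002] sd [0.024 0.04  0.023] pos [ 0.5606 -0.0144  0.0954] w 0.026043781404425002
```

Lowering 4 mm made the moment drop from 0.195 to 0.066 Nm. That means the far end rests on the floor and the pin is pivoting in the pads, so I'll go on lifting and drawing together.

Call:
move_arm(deltas=[{"x": -0.002,"y": 0,"z": -0.003,"twist": 0},{"x": -0.004,"y": 0,"z": -0.006,"twist": 0},{"x": -0.006,"y": 0,"z": -0.009,"twist": 0},{"x": -0.008,"y": 0,"z": -0.012,"twist": 0},{"x": -0.01,"y": 0,"z": -0.015,"twist": 0},{"x": -0.013,"y": 0,"z": -0.017,"twist": 0},{"x": -0.016,"y": 0,"z": -0.019,"twist": 0},{"x": -0.018,"y": 0,"z": -0.021,"twist": 0},{"x": -0.018,"y": 0,"z": -0.021,"twist": 0},{"x": -0.018,"y": 0,"z": -0.021,"twist": 0}])

```text
clock: 10.67
ee_pos: [0.5605, 0.0039, 0.1165]
tcp_rot: [0.71, -0.705, -0.0, -0.0]
force: [1.2, 1.1, -2.4]
gripper_width: 0.0259
grip_force: 19.8
```

```bash
python3 -c "
from h import *
fm()
c=cap('side','s5f.png')
im=cv2.imread('pics/s5f.png')[190:260,290:380];cv2.imwrite('pics/s5.png',cv2.resize(im,None,fx=8,fy=8,interpolation=cv2.INTER_CUBIC))
for p in[(.5598,.060,.055),(.5598,.06,.068)]: print(((np.array(proj(c,p))-[290,190])*8).round())"
```

```text
F [-0.38  0.4  -1.88] M [ 0.172 -0.033  0.02 ] sd [0.021 0.023 0.035] pos [0.5605 0.0036 0.1163] w 0.026041686496558525
[256. 193.]
[255. 170.]
```

View pics/s5.png

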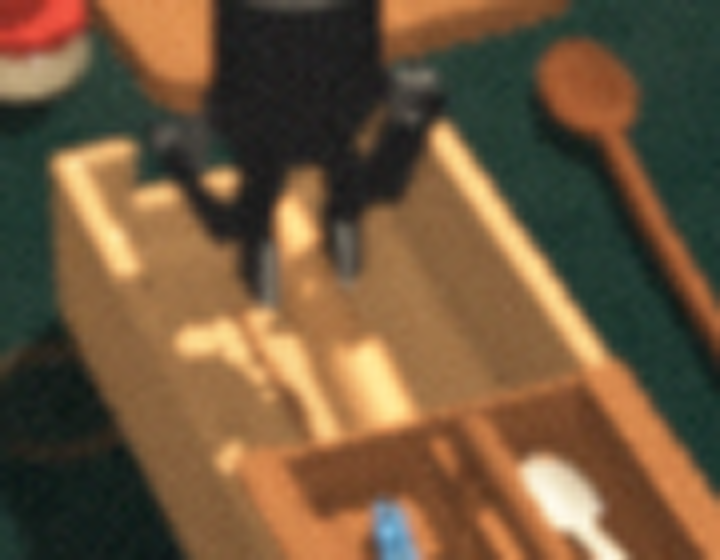

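```bash
python3 -c "
from h import *
c=cap('side')
def yz(u,v):
    p,d=ray(c,290+u/8-.4,190+v/8-.4);q=p+d*(.5612-p[0])/d[0];return q[1:].round(3)
for p in[(297,225),(312,280),(335,320),(367,380),(380,400)]: print(p,yz(*p),yz(p[0]+5,p[1]))
# predicted pixels of axis for level/tilted
for zb,zg in((.0555,.0555),(.0165,.0555)):
  for y in(0.004,-.05,-.1): 
    z=zb+(zg-zb)*(y+.271)/.275; print(zb,y,((np.array(proj(c,(.5612,y,z)))-[290,190]+.4)*8).round())"
```

```text
(297, 225) [0.013 0.072] [0.006 0.077]
(312, 280) [-0.006  0.055] [-0.012  0.06 ]
(335, 320) [-0.035  0.054] [-0.041  0.059]
(367, 380) [-0.074  0.05 ] [-0.079  0.055]
(380, 400) [-0.089  0.051] [-0.095  0.056]
0.0555 0.004 [304. 266.]
0.0555 -0.05 [348. 338.]
0.0555 -0.1 [389. 408.]
0.0165 0.004 [304. 266.]
0.0165 -0.05 [348. 352.]
0.0165 -0.1 [389. 435.]
```

Call:
move_arm(deltas=[{"x": 0,"y": 0,"z": 0.002,"twist": 0},{"x": 0,"y": 0,"z": 0.004,"twist": 0},{"x": 0,"y": 0,"z": 0.004,"twist": 0}])

```text
clock: 11.32
ee_pos: [0.5602, 0.0037, 0.1117]
tcp_rot: [0.71, -0.705, -0.0, 0.0]
force: [0.3, 0.6, -2.7]
gripper_width: 0.0258
grip_force: 19.7
```

```bash
python3 -c "
from h import *
fm()"
```

```text
F [ 0.15 -0.11 -1.15] M [ 0.055 -0.014  0.01 ] sd [0.036 0.047 0.021] pos [0.5605 0.0036 0.1124] w 0.026379071204625043
```

Call:
move_arm(deltas=[{"x": -0.001,"y": 0,"z": -0.004,"twist": 0},{"x": -0.002,"y": 0,"z": -0.008,"twist": 0},{"x": -0.004,"y": 0,"z": -0.012,"twist": 0},{"x": -0.0055,"y": 0,"z": -0.0155,"twist": 0},{"x": -0.0085,"y": 0,"z": -0.0165,"twist": 0},{"x": -0.0115,"y": 0,"z": -0.018,"twist": 0},{"x": -0.0145,"y": 0,"z": -0.0195,"twist": 0},{"x": -0.018,"y": 0,"z": -0.021,"twist": 0},{"x": -0.021,"y": 0,"z": -0.022,"twist": 0},{"x": -0.025,"y": 0,"z": -0.0245,"twist": 0},{"x": -0.03,"y": 0,"z": -0.027,"twist": 0},{"x": -0.034,"y": 0,"z": -0.03,"twist": 0},{"x": -0.034,"y": 0,"z": -0.03,"twist": 0}])

```text
clock: 12.7
ee_pos: [0.5606, 0.0386, 0.1433]
tcp_rot: [0.71, -0.704, 0.0, -0.001]
force: [-0.2, 0.3, -2.0]
gripper_width: 0.0259
grip_force: 20.0
```

```bash
python3 -c "
from h import *
fm(4)"
```

```text
F [ 0.66 -0.27 -1.59] M [ 0.18  -0.028  0.023] sd [0.025 0.033 0.019] pos [0.5602 0.0377 0.1423] w 0.025894951776625725
```

Call:
move_arm(deltas=[{"x": -0.003,"y": 0,"z": -0.004,"twist": 0},{"x": -0.006,"y": 0,"z": -0.008,"twist": 0},{"x": -0.009,"y": 0,"z": -0.012,"twist": 0},{"x": -0.012,"y": 0,"z": -0.016,"twist": 0},{"x": -0.015,"y": 0,"z": -0.02,"twist": 0},{"x": -0.018,"y": 0,"z": -0.024,"twist": 0},{"x": -0.021,"y": 0,"z": -0.028,"twist": 0},{"x": -0.021,"y": 0,"z": -0.028,"twist": 0},{"x": -0.021,"y": 0,"z": -0.025,"twist": 0},{"x": -0.021,"y": 0,"z": -0.024,"twist": 0},{"x": -0.021,"y": 0,"z": -0.024,"twist": 0}])

```text
clock: 13.82
ee_pos: [0.5598, 0.0586, 0.1656]
tcp_rot: [0.71, -0.705, -0.0, 0.0]
force: [0.1, 0.5, -0.7]
gripper_width: 0.0262
grip_force: 20.1
```

```bash
python3 -c "
from h import *
fm(4)
c=cap('side','s6f.png')
im=cv2.imread('pics/s6f.png')[180:260,290:380];cv2.imwrite('pics/s6.png',cv2.resize(im,None,fx=7,fy=7,interpolation=cv2.INTER_CUBIC))"
```

```text
F [-0.27 -0.54 -1.06] M [ 0.022 -0.034  0.042] sd [0.071 0.017 0.035] pos [0.5601 0.0585 0.1662] w 0.026003955868383
```

View pics/s6.png

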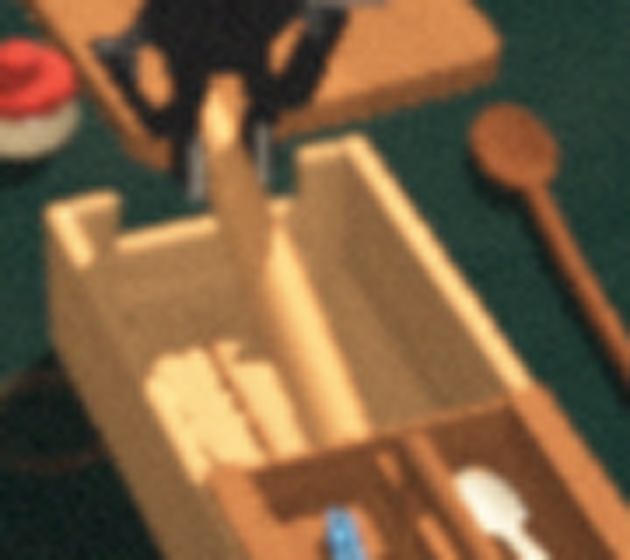

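The pin is clearly tilted (top end at crop (220,90), passing under the tray edge at (340,430)) and clear of the scoop. I'll carry on drawing it out.

Call:
move_arm(deltas=[{"x": -0.003,"y": 0,"z": -0.006,"twist": 0},{"x": -0.006,"y": 0,"z": -0.012,"twist": 0},{"x": -0.009,"y": 0,"z": -0.018,"twist": 0},{"x": -0.012,"y": 0,"z": -0.023,"twist": 0},{"x": -0.015,"y": 0,"z": -0.028,"twist": 0},{"x": -0.0185,"y": 0,"z": -0.034,"twist": 0},{"x": -0.023,"y": 0,"z": -0.035,"twist": 0},{"x": -0.028,"y": 0,"z": -0.036,"twist": 0},{"x": -0.033,"y": 0,"z": -0.0375,"twist": 0},{"x": -0.038,"y": 0,"z": -0.039,"twist": 0},{"x": -0.043,"y": 0,"z": -0.04,"twist": 0},{"x": -0.048,"y": 0,"z": -0.041,"twist": 0},{"x": -0.053,"y": 0,"z": -0.0425,"twist": 0},{"x": -0.0585,"y": 0,"z": -0.0435,"twist": 0},{"x": -0.0635,"y": 0,"z": -0.0435,"twist": 0},{"x": -0.0635,"y": 0,"z": -0.0435,"twist": 0},{"x": -0.0635,"y": 0,"z": -0.0435,"twist": 0}])

```text
clock: 15.48
ee_pos: [0.5597, 0.1226, 0.2099]
tcp_rot: [0.71, -0.704, -0.0, -0.0]
force: [0.5, -0.4, -1.9]
gripper_width: 0.026
grip_force: 21.0
```

```bash
python3 -c "
from h import *
fm(4)"
```

```text
F [ 0.29  0.32 -1.5 ] M [ 0.23  -0.021  0.001] sd [0.032 0.039 0.019] pos [0.5597 0.122  0.2099] w 0.025914271420269776
```

Call:
move_arm(deltas=[{"x": 0,"y": 0,"z": 0,"twist": 0},{"x": 0,"y": 0,"z": 0,"twist": 0},{"x": 0,"y": 0,"z": 0,"twist": 0},{"x": -0.002,"y": 0,"z": -0.006,"twist": 0},{"x": -0.004,"y": 0,"z": -0.016,"twist": 0},{"x": -0.006,"y": 0,"z": -0.03,"twist": 0},{"x": -0.008,"y": 0,"z": -0.045,"twist": 0},{"x": -0.01,"y": 0,"z": -0.06,"twist": 0},{"x": -0.01,"y": 0,"z": -0.075,"twist": 0},{"x": -0.01,"y": 0,"z": -0.09,"twist": 0},{"x": -0.01,"y": 0,"z": -0.105,"twist": 0},{"x": -0.01,"y": 0,"z": -0.12,"twist": 0},{"x": -0.01,"y": 0,"z": -0.135,"twist": 0},{"x": -0.01,"y": 0,"z": -0.15,"twist": 0},{"x": -0.01,"y": 0,"z": -0.165,"twist": 0},{"x": -0.01,"y": 0,"z": -0.18,"twist": 0},{"x": -0.01,"y": 0,"z": -0.19,"twist": 0},{"x": -0.01,"y": 0,"z": -0.195,"twist": 0},{"x": -0.01,"y": 0,"z": -0.195,"twist": 0},{"x": -0.01,"y": 0,"z": -0.195,"twist": 0}], claw=-1, force=60)

```text
clock: 17.35
ee_pos: [0.5596, 0.1324, 0.4045]
tcp_rot: [0.71, -0.705, -0.0, 0.0]
force: [0.0, 0.4, -2.6]
gripper_width: 0.0247
grip_force: 59.0
```

```bash
python3 - <<'E'
from h import *
fm(6)
# tray & pin by color in side image: estimate pin end_b from diff with s6f
a=cv2.imread('pics/s6f.png').astype(int);c=cap('side','s7f.png');b=cv2.imread('pics/s7f.png').astype(int)
s=robot.state();gz=s['ee_pos'][2]-.0616;gy=s['ee_pos'][1];print('grip pt',gy,gz)
for th in(15,28,40,60):
    t=np.radians(th);P=(.5605,gy-.275*np.cos(t),gz-.275*np.sin(t));print(th,np.round(P,3),np.round(proj(c,P),1))
# wood mask near
h=cv2.cvtColor(b.astype(np.uint8),cv2.COLOR_BGR2HSV)
d=np.abs(a-b).sum(2)>60; w=(h[:,:,0]>5)&(h[:,:,0]<28)&(h[:,:,1]>60)&(h[:,:,2]>70)
m=(d&w).astype(np.uint8);n,l,st,ce=cv2.connectedComponentsWithStats(m)
for i in range(1,n):
    if st[i,4]>25: print(st[i],ce[i].round())
c=cap('top','t7f.png')
E
```

```text
F [ 0.23 -0.26 -2.18] M [ 0.173 -0.008 -0.012] sd [0.031 0.025 0.012] pos [0.5596 0.1321 0.4043] w 0.024894183863187362
grip pt 0.13212955526101802 0.3428758150907272
15 [ 0.56  -0.134  0.272] [342.1 192.8]
28 [ 0.56  -0.111  0.214] [339.3 204.1]
40 [ 0.56  -0.079  0.166] [335.7 210.6]
60 [ 0.56  -0.005  0.105] [328.2 213.2]
[ 146   11  128   97 2867] [207.  58.]
[ 269   14   56   41 1115] [298.  31.]
[223  66  13  12  27] [229.  71.]
[226  83  76  38 961] [262. 101.]
[123  89  27  16 159] [138.  99.]
[ 162   92   76   45 1490] [196. 118.]
[137 104  17   9  56] [146. 108.]
[117 108  19  11  67] [125. 113.]
[122 114  14  28 124] [128. 128.]
[ 302  120   39   84 1671] [321. 170.]
[ 98 174  42  75 128] [115. 220.]
[152 181  10  28  73] [156. 197.]
[327 212  16  32 216] [334. 228.]
[301 217  12  19  84] [307. 225.]
[191 236   3  19  29] [192. 245.]
[213 261  11  36  41] [218. 279.]
[172 265  31  29 215] [191. 280.]
[278 288   7   8  34] [281. 291.]
```

```bash
python3 - <<'E'
import cv2,numpy as np
for f,g,r in(('s6f','s7f',(215,310,310,400)),('top0','t7f',(220,270,170,290))):
    for n in(f,g):
        im=cv2.imread(f'pics/{n}.png')[r[0]:r[1],r[2]:r[3]];h=cv2.cvtColor(im,cv2.COLOR_BGR2HSV)
        for nm,m in(('blue',(h[...,0]>98)&(h[...,0]<125)&(h[...,1]>110)&(h[...,2]>90)),('white',(h[...,1]<50)&(h[...,2]>165)),('red',((h[...,0]<6)|(h[...,0]>174))&(h[...,1]>150)&(h[...,2]>90)),('tray',(h[...,0]>7)&(h[...,0]<16)&(h[...,1]>130)&(h[...,2]>120))):
            y,x=np.nonzero(m)
            if len(x)>5: print(n,nm,len(x),x.mean().round(2),y.mean().round(2),x.min(),x.max(),y.min(),y.max())
a=cv2.imread('pics/s6f.png',0);b=cv2.imread('pics/s7f.png',0)
p=[q[235:300,325:385].astype(np.float32) for q in(a,b)];print(cv2.phaseCorrelate(*p,cv2.createHanningWindow((60,65),cv2.CV_32F)))
E
```

```text
s6f blue 8 28.75 43.62 28 29 41 47
s6f white 84 54.94 45.01 30 66 34 58
s6f tray 3921 38.8 46.53 0 82 0 93
s7f blue 9 28.67 43.22 28 29 40 47
s7f white 76 55.0 45.2 30 66 34 58
s7f tray 3898 38.16 45.48 0 82 0 93
top0 blue 106 56.74 33.01 10 73 24 43
top0 white 115 59.55 28.75 14 70 20 43
top0 red 345 92.29 9.48 82 102 0 20
top0 tray 13 21.92 33.31 16 26 30 37
((0.01587541664155978, 0.08340939184468255), 0.8890464178941868)
```

```bash
python3 -c "
from h import *
s=robot.state();print(s['clock'],s['ee_pos'],s['gripper_width'],abs(s['joint_velocities']).max())
print(robot.close_job())"
```

```text
17.75 [0.55958089 0.13213885 0.40462351] 0.02473547732960263 0.004500441623980998
the job is handed in; nothing more can be done
None
```

The job is handed in: the tray is up against the −y end with the teaspoon and peg in it. The pin was tilted and drawn out, and is held still in the gripper with its lowest end about 0.2 m above the worktop (about 12 cm above the rails). The last side-view images showed no movement of the tray, spoon or peg during the final pull and lift. The arm blocked the last top view, so I did not re-check the timer, tin and matches.

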